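Garage: fetch the tin, put the jars away in a push-latch drawer

TASK

Press the front of the drawer in the low cabinet so that its push latch lets go and it springs fully open. With it open, take the squat tin out and stand it in the shallow tray, and stand every small jar that is on the bench upright on the drawer's floor. Then push the drawer in until the latch catches and check that it stays shut when you let go; leave the tape roll, the screwdriver and the cup alone.

Things in the scene. Friction and masses are not known exactly. Their poses are not given: they have to be found in the camera images.
- cabinet: low grey steel cabinet fixed on the bench, 200 deep (x) x 320 wide (y) x 91 mm high, roofed, with one drawer in its front; origin at the centre of its underside, x axis pointing into the cabinet (away from its front), y to the left, z up. Its front face lies 100 mm from the origin towards -x. A cup stands on its roof
- drawer (a joint): m out: 0 = shut, latched; 0.13 = open stop; -0.007 = inner stop. A damped 5 to 6 N spring drives it out at 0.13 m/s: after a press draw back 150 mm. Push-push latch: each press to the inner stop, then let go, flips it: shut springs open; open, pushed in to the stop, settles at 0 and stays. A press short of -0.004 changes nothing. Pushing takes 6 to 10 N, rising sharply at the stop (12 to 15 N)
- drawer_front (a point): centre of the drawer front panel's outer face, 42 mm above the bench, moving with the drawer; axes as the cabinet's. The dark steel panel is flat, without handle (a small black pad marks where to press), 312 wide, 12 thick, from 8 to 64 mm above the bench. Shut, a 10 mm gap to the cabinet's face stays behind it; it slides along the cabinet's x, opening towards -x
- drawer_mid (a point): on the drawer's floor, 18 mm above the bench, moving with it; axes as the cabinet's. Centre of the floor part that is clear of the roof when fully open: 140 (x) x 272 mm (y). Front panel 70 mm from it towards -x, 46 mm above the floor; side walls 22 mm above the floor. The floor goes on 39 mm under the roof, whose underside is 63 and top 73 mm above the floor
- jar0: small closed glass jar with a flat steel lid, upright cylinder 44 mm in diameter, 56 mm high, 80 to 150 g; origin at the centre of its underside, z up. Up to four such jars stand on the bench, to the left of the cabinet; all are alike and all go in the drawer, in any places. Some may be absent
- jar1: small closed glass jar with a flat steel lid, upright cylinder 44 mm in diameter, 56 mm high, 80 to 150 g; origin at the centre of its underside, z up. Up to four such jars stand on the bench, to the left of the cabinet; all are alike and all go in the drawer, in any places. Some may be absent
- jar2: small closed glass jar with a flat steel lid, upright cylinder 44 mm in diameter, 56 mm high, 80 to 150 g; origin at the centre of its underside, z up. Up to four such jars stand on the bench, to the left of the cabinet; all are alike and all go in the drawer, in any places. Some may be absent
- jar3: small closed glass jar with a flat steel lid, upright cylinder 44 mm in diameter, 56 mm high, 80 to 150 g; origin at the centre of its underside, z up. Up to four such jars stand on the bench, to the left of the cabinet; all are alike and all go in the drawer, in any places. Some may be absent
- tin: squat closed metal tin, upright cylinder 62 mm in diameter, 45 mm high, 165 to 300 g; origin at the centre of its underside, z up. Starts standing in the shut drawer, under the roof
- tray: shallow square aluminium tray fixed on the bench to the right of the cabinet, 160 x 160 mm outside, walls 4 mm thick, 12 mm high; origin at the centre of its underside
- tray_in (a point): centre of the tray's inner floor (152 x 152 mm), where the tin has to stand
- tape: bystander: cardboard-brown tape roll lying flat, 90 mm in diameter, 24 mm high; origin at the centre of its underside
- screwdriver: bystander: screwdriver lying on the bench; origin under its middle
- brush_cup: bystander: dark steel cup, 70 mm in diameter, 80 mm high, on the cabinet's roof; origin at the centre of its underside
There are look-alikes about, which are no part of the job. What is shaped like the jar2 but orange or pink is not meant.

How it is judged:
By the outcome, as a careful person would: the job done as asked, in the order asked, and still so for the second after the job is handed in, with the robot touching nothing.
Of jar0, jar1, jar2, jar3 only 2 to 4 are there at a start; the rules pass over those that are not, and their reading is None.
At some moment in a run one of jar0, jar1, jar2, jar3, tin may be knocked a few centimetres aside while the robot is not near it.
It also fails if it takes over 210 s, if anything falls off the work surface, if the arm or the gripper's body presses on something with over 40 N, if the wrist force passes 120 N, or if a joint passes its speed limit or range.

ROBOT

A 7-joint arm with a two-finger parallel gripper is mounted at the origin on the work surface. World frame = base frame: x ahead of the robot, y to its left, z up, the work surface at z = 0. Lengths are in m, angles in rad, forces in N, time in s.
With the tool pointing down it reaches from about 0.4 to 0.85 m from the base axis. Payload 4.5 kg.
Tool frame: the origin (TCP) lies at the very end of the fingers, on their centre line; the grasp point (between the pads) lies 19 mm behind it; y points along the fingers, x is the direction in which the jaws open and shut, and the axes are right-handed (so a half turn about y gives the same grasp; the last joint's range is limited). The gripper opens to 88 mm and grips with 3 to 60 N. Pads are 18 mm wide; open, the fingers measure 123 mm over their backs; the gripper's body (75 mm by 187 mm) begins 45 mm behind the grasp point.
Start: joints at [1.265, 0.689, -0.195, 1.565, 0.157, 0.902, -0.215], TCP at [0.208, -0.589, 0.239] pointing down, gripper open.
Joint ranges: [-3.01, 3.01], [-0.46, 2.08], [-1.47, 1.51], [0.13, 2.56], [-1, 4.14], [0.04, 2.09], [-2.66, 2.66]. Speed limits (rad/s): [2.57, 2.57, 3.14, 3.14, 3.14, 3.14, 3.14].

INTERFACE

Orientations are given as a unit quaternion [x, y, z, w].
In Python, from plant import r gives the robot as it stands.
- The arm moves only by the shell command python3 -m inch 'ROWS' [OPENING] [FORCE]. ROWS is JSON, a list of rows, each a list of 6 numbers: the shift along the tool's x, y, z in mm, then the turn, a rotation vector about the tool's x, y, z in rad. In form: [[x, y, z, ax, ay, az], ...]. A call has 1 to 12 rows; each row shifts and turns the commanded pose from where the row before left it, along the tool's axes as they then stand; what a row does not reach is not made up. A row lasts 1/12 s, in which the tool goes at most 41.7 mm and 7.16 degrees, less where a joint would pass 70% of its speed; a pose out of reach is approached as far as the arm can. A call is refused whole if a number of a shift passes 41.7 or a number of a turn 0.125, either way. A call with a gripper value outside its range is refused whole. OPENING is the finger opening in mm, from 0 to 88.1, set as the call begins (- or left out, the last holds). The fingers move at their own pace and stop on an object; FORCE is the grip in N (left out, the last holds). Time passes only in rows, so rows that do not move let the fingers close. It gives the time, the measured TCP pose, the force and the opening at its end, in the units of the state.
- r.get_state(): the state, without advancing time (a new reading comes with each control period).
- r.snapshot(name): name is "scene" or "top" or "wrist"; returns a dict with "img" (420x560x3 uint8, red, green, blue), "range_z" (420x560 float32, m along the optical axis (not along the pixel's ray), 0 where there is no reading), "mtx" (3x3 intrinsics, pixels), "camera_from_world" (4x4, takes a point from world to camera coordinates); the wrist camera has in their place "tool_from_camera" (4x4, takes a point from camera to tool coordinates, whose origin is the TCP and whose axes are the tool frame's). Camera axes: x right, y down, z forward; pixel columns grow to the right and rows downward; lengths in m; the calibration is good to about 2 mm. A picture is of the moment at which its call begins: read the wrist's pose just before it.
- r.finish_job(): hands the job in, once; it reports no verdict.
The state is a dict: "clock": time; "q": joint angles; "qd": joint speeds; "joint_torque": joint torques, N m; "tool_pos": TCP position; "eef_rot": TCP orientation; "contact_force": force on the tool from outside, world axes, zero at the start; "moment": the same for the moment, N m; "opening": opening from 0.0 (shut) to 1.0 (fully open).
Only numpy, scipy, OpenCV 4.12 (cv2) and the standard library are available. Lean on these libraries where they do the work, as an engineer would, in place of code of your own. Each camera call takes 0.05 s, during which the arm holds its last target.

## Working session

There is one attempt and no reset: what is moved stays moved. The work goes in short steps, Python scripts to look and compute and a shell command to move; the robot and the scene stay as the last step left them, time stands still between calls to the robot, and variables do not carry over. Pictures are saved under pics/ and viewed, and the job is handed in when it is done.

```bash
ls; mkdir -p pics
python3 - <<'E'
from plant import r
import cv2, numpy as np
s=r.get_state(); print({k:np.round(v,3).tolist() for k,v in s.items()})
for n in ["scene","top","wrist"]:
    d=r.snapshot(n); cv2.imwrite(f"pics/{n}0.png",d["img"][:,:,::-1]); print(n,d["mtx"].round(1).tolist()); print(np.round(d.get("camera_from_world",d.get("tool_from_camera")),3).tolist())
E
```

```text
pics
{'clock': 0.0, 'q': [1.265, 0.69, -0.195, 1.566, 0.157, 0.903, -0.215], 'qd': [0.001, 0.0, 0.001, -0.002, 0.001, -0.001, -0.0], 'joint_torque': [-0.002, -52.756, -1.267, -15.343, -0.053, 0.007, 0.0], 'tool_pos': [0.208, -0.589, 0.238], 'eef_rot': [-0.577, 0.409, -0.408, 0.578], 'contact_force': [0.268, -0.088, -0.538], 'moment': [-0.048, -0.029, -0.028], 'opening': 0.998}
scene [[488.8, 0.0, 281.7], [0.0, 488.8, 208.1], [0.0, 0.0, 1.0]]
[[-0.548, 0.836, 0.01, 0.335], [0.63, 0.421, -0.653, -0.349], [-0.55, -0.352, -0.757, 1.715], [0.0, 0.0, 0.0, 1.0]]
top [[545.6, 0.0, 277.3], [0.0, 545.6, 213.7], [0.0, 0.0, 1.0]]
[[-0.009, -1.0, -0.019, 0.028], [-0.998, 0.01, -0.063, 0.625], [0.063, 0.018, -0.998, 1.508], [0.0, 0.0, 0.0, 1.0]]
wrist [[356.2, 0.0, 283.9], [0.0, 356.2, 208.3], [0.0, 0.0, 1.0]]
[[1.0, 0.0, 0.001, 0.001], [-0.001, -0.284, 0.959, -0.147], [0.001, -0.959, -0.284, 0.074], [0.0, 0.0, 0.0, 1.0]]
```

View pics/scene0.png

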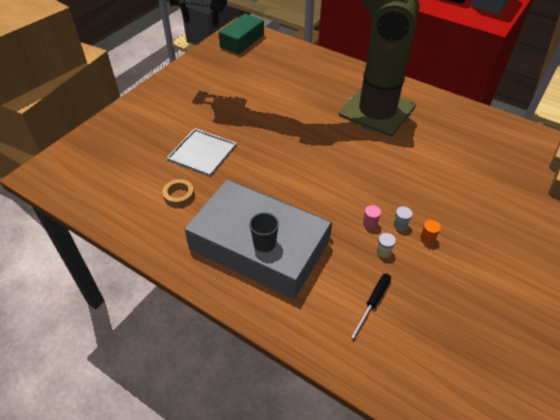

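View pics/top0.png

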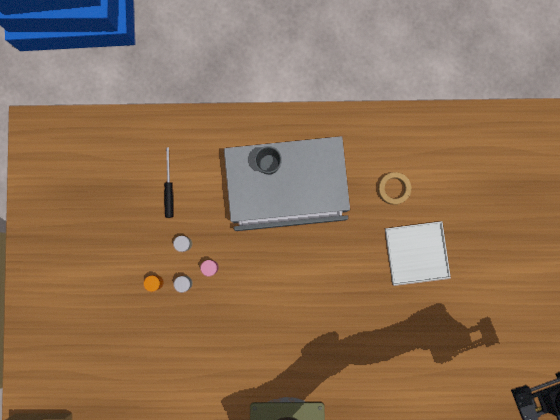

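View pics/wrist0.png

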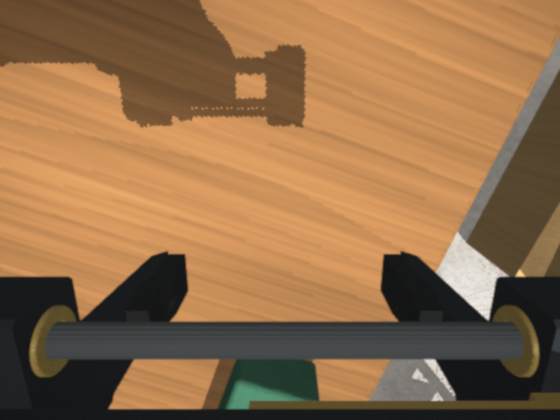

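The top view shows the cabinet in the middle (front edge around row 220), the tray at (417,253), the tape at (395,188) and the screwdriver at (168,190). Jar candidates in it:
- grey lid at (181,243)
- grey lid at (182,284)
- orange at (152,283), a look-alike
- pink at (208,268), a look-alike

By the description I choose the two grey-lidded ones. I'll check them in a crop and measure.

```bash
cat > h.py <<'E'
import numpy as np, cv2
from scipy.spatial.transform import Rotation as R
from plant import r
def cast(d,u,v,z):
    K=d["mtx"];T=np.linalg.inv(d["camera_from_world"])
    uv=np.c_[np.ravel(u),np.ravel(v)].astype(float)
    ray=np.c_[(uv[:,0]-K[0,2])/K[0,0],(uv[:,1]-K[1,2])/K[1,1],np.ones(len(uv))]@T[:3,:3].T
    o=T[:3,3]; t=(z-o[2])/ray[:,2]
    return o+ray*t[:,None]
def cloud(d):
    Z=d["range_z"];h,w=Z.shape;K=d["mtx"];v,u=np.mgrid[:h,:w]
    P=np.stack([(u-K[0,2])/K[0,0]*Z,(v-K[1,2])/K[1,1]*Z,Z],-1)
    T=np.linalg.inv(d["camera_from_world"]); W=P@T[:3,:3].T+T[:3,3]; W[Z<=0]=np.nan
    return W
def toolrows(dw):
    "world shift (m) -> tool axes mm"
    s=r.get_state(); return (R.from_quat(s["eef_rot"]).inv().apply(dw)*1000).round(1)
E
python3 - <<'E'
from h import *
d=r.snapshot("top"); W=cloud(d); im=d["img"]
cr=im[225:305,130:230]; s=r.snapshot("scene"); cs=s["img"][195:270,350:450]
cv2.imwrite("pics/crop.png",np.hstack([cv2.resize(cr,(400,320)),cv2.resize(cs,(400,320))])[:,:,::-1])
Z=W[:,:,2]
for nm,m in [("jars/tops",(Z>0.045)&(Z<0.07)),("roof",(Z>0.083)&(Z<0.1)),("tray",(Z>0.007)&(Z<0.02)),("cup",(Z>.15)&(Z<.2))]:
    n,l,st,c=cv2.connectedComponentsWithStats(m.astype(np.uint8))
    for i in range(1,n):
        if st[i,4]>30:
            q=W[l==i]; print(nm,st[i].tolist(),np.round(q.mean(0),4),"ext",np.ptp(q,axis=0).round(3),im[l==i].mean(0).round())
            if nm in("roof","tray"):
                rc=cv2.minAreaRect((q[:,:2]*1000).astype(np.float32)); print("  rect",rc, cv2.boxPoints(rc).round(0).tolist())
E
```

```text
jars/tops [234, 215, 115, 16, 525] [ 0.5983 -0.0142  0.0626] ext [0.038 0.31  0.025] [92. 95. 97.]
jars/tops [174, 236, 16, 16, 203] [0.5453 0.284  0.0559] ext [0.041 0.044 0.018] [173. 171. 177.]
jars/tops [201, 260, 16, 16, 205] [0.4782 0.2101 0.0561] ext [0.041 0.042 0.018] [201. 138. 164.]
jars/tops [144, 275, 17, 17, 208] [0.4378 0.3653 0.0555] ext [0.044 0.044 0.019] [197. 121.  25.]
jars/tops [174, 276, 17, 16, 209] [0.4354 0.2829 0.0556] ext [0.041 0.043 0.017] [171. 169. 175.]
jars/tops [5, 417, 61, 3, 112] [0.0762 0.6789 0.0527] ext [0.005 0.161 0.019] [75. 58. 37.]
roof [224, 136, 126, 85, 8134] [ 0.7117 -0.0084  0.0909] ext [0.224 0.334 0.017] [139. 142. 145.]
  rect ((716.2274169921875, -4.63226318359375), (200.5599365234375, 320.2224426269531), 5.150473117828369) [[602.0, 146.0], [631.0, -173.0], [830.0, -155.0], [802.0, 164.0]]
roof [260, 154, 18, 17, 220] [0.7579 0.043  0.0953] ext [0.043 0.046 0.012] [78. 82. 84.]
  rect ((759.2197265625, 43.34699249267578), (42.42384338378906, 46.09286117553711), 1.403356671333313) [[737.0, 66.0], [739.0, 20.0], [781.0, 21.0], [780.
[... 2338 characters left out ...]
 2.6121156215667725) [[426.0, -297.0], [428.0, -351.0], [440.0, -351.0], [438.0, -297.0]]
tray [249, 402, 76, 18, 1152] [ 0.0828 -0.0001  0.0121] ext [0.048 0.207 0.013] [81. 81. 59.]
  rect ((82.8548583984375, 1.9494171142578125), (206.9362030029297, 47.57191848754883), 89.94786071777344) [[59.0, -101.0], [107.0, -102.0], [107.0, 105.0], [59.0, 105.0]]
tray [19, 413, 53, 7, 81] [0.0753 0.6703 0.0137] ext [0.017 0.144 0.013] [72. 55. 35.]
  rect ((73.88200378417969, 671.0883178710938), (144.1629180908203, 15.361628532409668), 86.19294738769531) [[61.0, 600.0], [77.0, 599.0], [86.0, 743.0], [71.0, 744.0]]
cup [255, 146, 27, 27, 192] [0.7607 0.0435 0.1672] ext [0.068 0.067 0.029] [75. 79. 81.]
```

View pics/crop.png

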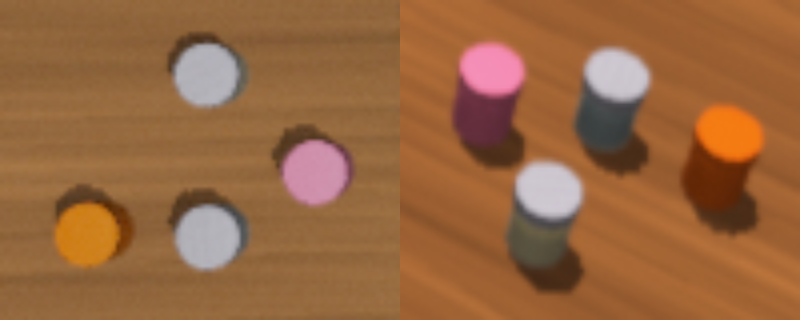

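The crop shows both grey-lidded jars are plain glass with steel lids. Their heights measured about 56 mm and diameters about 44 mm, matching the description. The orange and pink ones are painted and are out. The cabinet rectangle measured 200 x 320 mm at z=91 mm, with a yaw of about 5.15°.

Next I'll work out the press pose.

```bash
cat >> h.py <<'E'
yaw=np.deg2rad(5.15); C=np.array([.7162,-.0046,0]); CX=np.array([np.cos(yaw),np.sin(yaw),0]); CY=np.array([-np.sin(yaw),np.cos(yaw),0])
def cab(p): return C+CX*p[0]+CY*p[1]+np.array([0,0,p[2]])
def tocab(p): p=np.asarray(p)-C; return np.array([p@CX,p@CY,p[2]]).round(4)
def go(target,xdir=None):
    s=r.get_state(); Rm=R.from_quat(s["eef_rot"]); p=np.array(s["tool_pos"])
    print("pos",p.round(4),"axes x",Rm.as_matrix()[:,0].round(3),"y",Rm.as_matrix()[:,1].round(3),"z",Rm.as_matrix()[:,2].round(3),"F",np.round(s["contact_force"],1),"open",round(s["opening"]*88.1,1),"t",round(s["clock"],2))
    if target is not None: print("world shift mm",((target-p)*1000).round(1),"in tool",(Rm.inv().apply(target-p)*1000).round(1))
    if xdir is not None:
        y=np.array([0,0,-1.]);x=np.r_[xdir[:2],0];x/=np.linalg.norm(x)
        G=np.c_[x,y,np.cross(x,y)]
        print("turn rotvec tool",(Rm.inv()*R.from_matrix(G)).as_rotvec().round(4), "target-frame shift",((G.T@(target-p))*1000).round(1) if target is not None else "")
E
python3 -c "
from h import *
t=cab([-.122-.06,0,.10]);print(t);go(t,CY);go(t,-CY)"
```

```text
[ 0.53493471 -0.02093695  0.1       ]
pos [ 0.2082 -0.589   0.2383] axes x [ 0.333 -0.943 -0.001] y [-0.     0.001 -1.   ] z [ 0.943  0.333 -0.   ] F [0.4 0.3 0.8] open 88.1 t 0.25
world shift mm [ 326.7  568.1 -138.3] in tool [-426.6  138.7  497.4]
turn rotvec tool [-1.2000e-03 -2.8917e+00 -2.0000e-04] target-frame shift [ 536.5  138.3 -376.4]
pos [ 0.2082 -0.589   0.2383] axes x [ 0.333 -0.943 -0.001] y [-0.     0.001 -1.   ] z [ 0.943  0.333 -0.   ] F [0.4 0.3 0.8] open 88.1 t 0.25
world shift mm [ 326.7  568.1 -138.3] in tool [-426.6  138.7  497.4]
turn rotvec tool [ 2.000e-04  2.499e-01 -8.000e-04] target-frame shift [-536.5  138.3  376.4]
```

```bash
python3 -m inch '[[0,0,0,0,0.125,0],[0,0,0,0,0.125,0],[-27,0,19,0,0,0],[-27,0,19,0,0,0],[-27,0,19,0,0,0],[-27,0,19,0,0,0],[-27,0,19,0,0,0],[-27,0,19,0,0,0],[-27,0,19,0,0,0],[-27,0,19,0,0,0],[-27,0,19,0,0,0],[-27,0,19,0,0,0]]' 0 20
python3 -m inch '[[-27,0,19,0,0,0],[-27,0,19,0,0,0],[-27,0,19,0,0,0],[-27,0,19,0,0,0],[-27,0,19,0,0,0],[-27,0,19,0,0,0],[-27,0,19,0,0,0],[-27,0,19,0,0,0],[-27,0,16,0,0,0],[-20,0,0,0,0,0],[0,0,0,0,0,0],[0,0,0,0,0,0]]'
python3 -c "
from h import *
t=cab([-.122-.04,0,.037]);print(t);go(t,-CY);print(np.round(r.get_state()['q'],2))
d=r.snapshot('wrist');cv2.imwrite('pics/w1.png',d['img'][:,:,::-1])
"
```

```text
clock: 1.25
tool_pos: [0.3739, -0.3019, 0.2388]
eef_rot: [-0.522, 0.477, -0.477, 0.522]
contact_force: [-0.4, -0.4, 0.0]
opening: 0.118
clock: 2.25
tool_pos: [0.5169, -0.0252, 0.2386]
eef_rot: [0.523, -0.476, 0.476, -0.523]
contact_force: [-0.2, -1.1, 0.2]
opening: 0.003
[ 0.55485398 -0.01914168  0.037     ]
pos [ 0.5169 -0.0252  0.2386] axes x [ 0.093 -0.996 -0.   ] y [-0.  0. -1.] z [ 0.996  0.093 -0.   ] F [-0.2 -1.1  0.2] open 0.3 t 2.25
world shift mm [  37.9    6.1 -201.6] in tool [ -2.5 201.6  38.4]
turn rotvec tool [ 0.0004  0.0028 -0.0001] target-frame shift [ -2.7 201.6  38.3]
[-0.01  0.55 -0.05  1.89  0.04  0.7  -1.56]
```

View pics/w1.png

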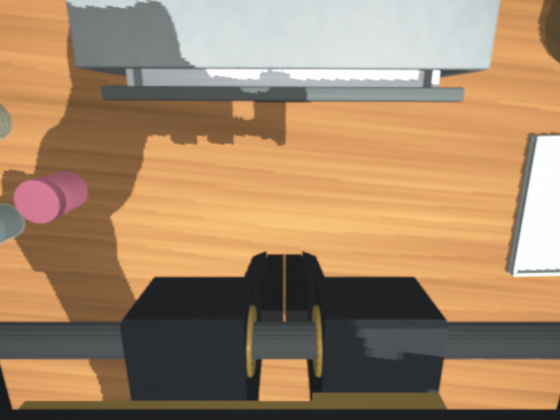

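The wrist view shows the shut drawer's panel at (283,93), centred ahead of the closed fingertips at (284,255). The tray is on the right, and the pink look-alike is at the left.

Now I'll go down and approach.

```bash
python3 -m inch '[[0,33,0,0,0,0],[0,33,0,0,0,0],[0,33,0,0,0,0],[0,33,0,0,0,0],[0,33,0,0,0,0],[-2.5,33,0,0,0,0],[0,3,0,0,0,0],[0,0,15,0,0,0],[0,0,15,0,0,0],[0,0,8,0,0,0],[0,0,5,0,0,0],[0,0,5,0,0,0]]'
python3 -c "
from h import *
go(cab([-.122,0,.037]))"
```

```text
clock: 3.3
tool_pos: [0.5651, -0.0205, 0.0388]
eef_rot: [-0.522, 0.477, -0.478, 0.522]
contact_force: [-0.2, 0.6, 0.0]
opening: 0.002
pos [ 0.5651 -0.0205  0.0388] axes x [ 0.089 -0.996  0.001] y [ 0.001 -0.001 -1.   ] z [0.996 0.089 0.001] F [-0.2  0.6  0. ] open 0.2 t 3.3
world shift mm [29.6  4.9 -1.8] in tool [-2.3  1.9 29.9]
```

```bash
python3 -m inch '[[0,0,5,0,0,0],[0,0,5,0,0,0],[0,0,4,0,0,0],[0,0,3,0,0,0],[0,0,2,0,0,0],[0,0,0,0,0,0]]'; python3 -m inch '[[0,0,2,0,0,0],[0,0,1,0,0,0],[0,0,0,0,0,0]]'
```

```text
clock: 3.8
tool_pos: [0.5821, -0.018, 0.0375]
eef_rot: [0.523, -0.478, 0.476, -0.521]
contact_force: [-3.6, -0.4, 3.9]
opening: 0.004
clock: 4.05
tool_pos: [0.5841, -0.0178, 0.0375]
eef_rot: [0.523, -0.478, 0.476, -0.521]
contact_force: [-6.7, 0.4, 4.5]
opening: 0.003
```

```bash
python3 -m inch '[[0,0,2,0,0,0],[0,0,2,0,0,0],[0,0,0,0,0,0]]'; python3 -m inch '[[0,0,2,0,0,0],[0,0,1,0,0,0],[0,0,0,0,0,0]]'
```

```text
clock: 4.3
tool_pos: [0.5878, -0.0175, 0.0374]
eef_rot: [0.523, -0.478, 0.476, -0.52]
contact_force: [-6.4, -0.5, 3.9]
opening: 0.006
clock: 4.55
tool_pos: [0.5898, -0.0173, 0.0374]
eef_rot: [0.524, -0.479, 0.475, -0.52]
contact_force: [-6.9, -0.0, 6.9]
opening: 0.005
```

```bash
python3 -m inch '[[0,0,2,0,0,0],[0,0,1,0,0,0],[0,0,0,0,0,0]]'; python3 -m inch '[[0,0,1,0,0,0],[0,0,1,0,0,0],[0,0,0,0,0,0]]'
```

```text
clock: 4.8
tool_pos: [0.5898, -0.0173, 0.0373]
eef_rot: [0.525, -0.48, 0.474, -0.518]
contact_force: [-13.3, -1.4, 11.8]
opening: 0.003
clock: 5.05
tool_pos: [0.5898, -0.0173, 0.0373]
eef_rot: [0.526, -0.481, 0.473, -0.517]
contact_force: [-16.6, -0.6, 16.2]
opening: 0.004
```

Position stalls at the inner stop and the force has climbed to 16 N, so the press is made. Drawing back.

```bash
python3 -m inch '[[0,0,-30,0,0,0],[0,0,-30,0,0,0],[0,0,-30,0,0,0],[0,0,-30,0,0,0],[0,0,-30,0,0,0],[0,0,-15,0,0,0],[0,-30,0,0,0,0],[0,-30,0,0,0,0],[0,-30,0,0,0,0],[0,-30,0,0,0,0],[0,-30,0,0,0,0],[0,-30,0,0,0,0]]' 88
python3 -c "
from h import *
go(None,-CY)
d=r.snapshot('wrist');cv2.imwrite('pics/w2.png',d['img'][:,:,::-1])
d=r.snapshot('top');cv2.imwrite('pics/t2.png',d['img'][:,:,::-1])
W=cloud(d);np.save('W.npy',W)
Z=W[:,:,2];P=(W-C)@np.c_[CX,CY,[0,0,1]]
m=(Z>.05)&(Z<.075)
n,l,st,c=cv2.connectedComponentsWithStats(m.astype(np.uint8))
for i in range(1,n):
  if st[i,4]>30: print(st[i],W[l==i].mean(0).round(4),tocab(W[l==i].mean(0)),np.ptp(P[l==i],axis=0).round(3),d['img'][l==i].mean(0).round())
"
```

```text
clock: 6.05
tool_pos: [0.4414, -0.0315, 0.223]
eef_rot: [0.523, -0.479, 0.475, -0.521]
contact_force: [0.3, -0.4, -0.4]
opening: 0.888
pos [ 0.4414 -0.0315  0.223 ] axes x [ 0.09  -0.996 -0.001] y [-0.005  0.001 -1.   ] z [ 0.996  0.09  -0.005] F [ 0.3 -0.4 -0.4] open 78.2 t 6.05
turn rotvec tool [ 0.0053  0.0001 -0.0013] target-frame shift 
[311 232  23  22 406] [ 0.5433 -0.0988  0.0625] [-0.1807 -0.0783  0.0625] [0.059 0.061 0.023] [198. 199. 203.]
[174 236  16  16 187] [0.5452 0.2846 0.0562] [-0.1444  0.3034  0.0562] [0.042 0.042 0.016] [176. 174. 180.]
[201 260  16  16 199] [0.4783 0.2105 0.056 ] [-0.2177  0.2356  0.056 ] [0.042 0.042 0.015] [194. 132. 157.]
[239 262 115  16 428] [ 0.4721 -0.0242  0.0633] [-0.2449  0.0024  0.0633] [0.012 0.309 0.023] [71. 73. 75.]
[144 275  17  17 201] [0.4377 0.3653 0.056 ] [-0.2441  0.3934  0.056 ] [0.043 0.044 0.012] [199. 123.  26.]
[174 276  17  16 199] [0.4353 0.2835 0.0561] [-0.2539  0.3121  0.0561] [0.042 0.043 0.019] [175. 173. 179.]
[ 20 418  34   2  40] [0.0766 0.6754 0.0571] [-0.576   0.7346  0.0571] [0.01  0.091 0.013] [77. 60. 38.]
```

View pics/t2.png

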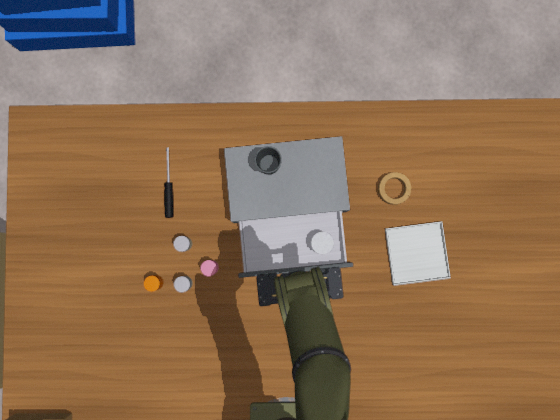

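View pics/w2.png

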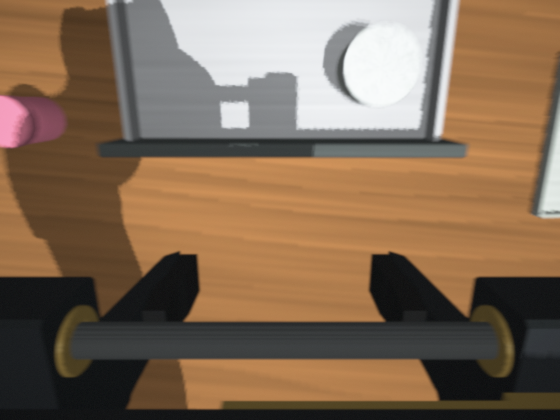

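The top view shows the drawer open: panel centre at cabinet x = -0.245 against an expected -0.246. The tin's top is at (321,243), z = 62.5 mm, diameter about 60 mm. Jars are unchanged at (181,243) and (182,284).

Next I'll move over the tin.

```bash
python3 -c "
from h import *
d=r.snapshot('top');W=cloud(d);hsv=d['img'].astype(int)
m=np.zeros(W.shape[:2],bool);m[225:262,305:345]=1
m&=(W[:,:,2]>.058)&(d['img'].min(2)>150)
v,u=np.nonzero(m);p=cast(d,u,v,.063);(c,rad)=cv2.minEnclosingCircle((p[:,:2]*1000).astype(np.float32));print(c,rad,p.mean(0))
go(np.array([p.mean(0)[0],p.mean(0)[1],.110]),-CY)"
```

```text
(543.1613159179688, -98.94782257080078) 30.606687545776367 [ 0.54362227 -0.09932876  0.063     ]
pos [ 0.4431 -0.0316  0.2232] axes x [ 0.089 -0.996 -0.001] y [-0.     0.001 -1.   ] z [ 0.996  0.089 -0.   ] F [ 0.7  0.8 -0.2] open 88.0 t 6.2
world shift mm [ 100.5  -67.8 -113.2] in tool [ 76.6 113.1  94.1]
turn rotvec tool [ 0.0003 -0.0005 -0.0008] target-frame shift [ 76.5 113.2  94.1]
```

```bash
python3 -m inch '[[25.5,0,31,0,0,0],[25.5,0,31,0,0,0],[25.5,0,31,0,0,0],[0,30,1,0,0,0],[0,30,0,0,0,0],[0,30,0,0,0,0],[0,23,0,0,0,0],[0,0,0,0,0,0],[0,0,0,0,0,0]]' 72 40
python3 -c "
from h import *
go(np.array([.5434,-.0991,.038]),-CY)
d=r.snapshot('wrist');cv2.imwrite('pics/w3.png',d['img'][:,:,::-1])"
```

```text
clock: 6.95
tool_pos: [0.5392, -0.099, 0.1057]
eef_rot: [0.525, -0.48, 0.474, -0.52]
contact_force: [0.7, -0.2, 0.8]
opening: 0.816
pos [ 0.5392 -0.099   0.1057] axes x [ 0.09  -0.996 -0.002] y [-0.012  0.001 -1.   ] z [ 0.996  0.09  -0.011] F [ 0.7 -0.2  0.8] open 71.9 t 6.95
world shift mm [  4.2  -0.1 -67.7] in tool [ 0.6 67.6  5. ]
turn rotvec tool [ 0.0115  0.0004 -0.0019] target-frame shift [ 0.5 67.7  4.2]
```

View pics/w3.png

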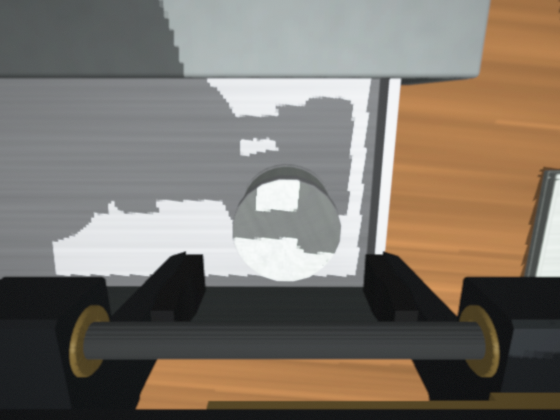

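The tin at (287,230) lies centred between the fingers (185 to 385). Descending 66 mm.

```bash
python3 -m inch '[[0,20,2,0,0,0],[0,20,0,0,0,0],[0,16,0,0,0,0],[0,10,0,0,0,0],[0,0,0,0,0,0],[0,0,0,0,0,0]]'
python3 -c "
from h import *
go(np.array([.5434,-.0991,.038]),-CY)"
```

```text
clock: 7.5
tool_pos: [0.5425, -0.0991, 0.0422]
eef_rot: [0.523, -0.479, 0.475, -0.521]
contact_force: [0.5, -0.2, 0.8]
opening: 0.816
pos [ 0.5425 -0.0991  0.0422] axes x [ 0.09  -0.996 -0.001] y [-0.006  0.    -1.   ] z [ 0.996  0.09  -0.006] F [ 0.5 -0.2  0.8] open 71.9 t 7.5
world shift mm [ 0.9  0.  -4.2] in tool [0.  4.2 0.9]
turn rotvec tool [ 0.0063  0.     -0.0009] target-frame shift [0.  4.2 0.9]
```

```bash
python3 -m inch '[[0,4,1,0,0,0],[0,0,0,0,0,0],[0,0,0,0,0,0],[0,0,0,0,0,0],[0,0,0,0,0,0],[0,0,0,0,0,0],[0,0,0,0,0,0]]' 50 40
python3 -m inch '[[0,-8,0,0,0,0],[0,-15,0,0,0,0],[0,-25,0,0,0,0],[0,-30,0,0,0,0],[0,-30,0,0,0,0],[0,-30,0,0,0,0],[0,0,0,0,0,0],[0,0,0,0,0,0]]'
python3 -c "
from h import *
d=r.snapshot('top'); W=cloud(d); im=d['img'].astype(int)
sub=np.zeros(im.shape[:2],bool); sub[215:295,378:458]=1
m=sub&(im.min(2)>140); 
n,l,st,c=cv2.connectedComponentsWithStats(m.astype(np.uint8)); i=1+st[1:,4].argmax(); v,u=np.nonzero(l==i)
p=cast(d,u,v,.012);rc=cv2.minAreaRect((p[:,:2]*1000).astype(np.float32));print(rc)
cx,cy=rc[0]
go(np.array([cx/1000,cy/1000,.15]),-CY)
d=r.snapshot('wrist');cv2.imwrite('pics/w4.png',d['img'][:,:,::-1])"
```

```text
clock: 8.08
tool_pos: [0.5438, -0.0991, 0.0381]
eef_rot: [0.523, -0.479, 0.476, -0.521]
contact_force: [1.4, -0.3, 6.1]
opening: 0.693
clock: 8.75
tool_pos: [0.5439, -0.0991, 0.1766]
eef_rot: [0.523, -0.479, 0.475, -0.521]
contact_force: [0.6, 0.2, -2.2]
opening: 0.694
((512.5283203125, -367.9513244628906), (159.8224639892578, 159.22836303710938), 6.748321056365967)
pos [ 0.5428 -0.099   0.1752] axes x [ 0.09  -0.996 -0.001] y [-0.009  0.    -1.   ] z [ 0.996  0.09  -0.009] F [ 0.1  0.7 -2.3] open 61.3 t 8.8
world shift mm [ -30.3 -268.9  -25.2] in tool [265.1  25.3 -54.1]
turn rotvec tool [ 0.0091 -0.     -0.0013] target-frame shift [265.1  25.2 -54.3]
```

View pics/w4.png

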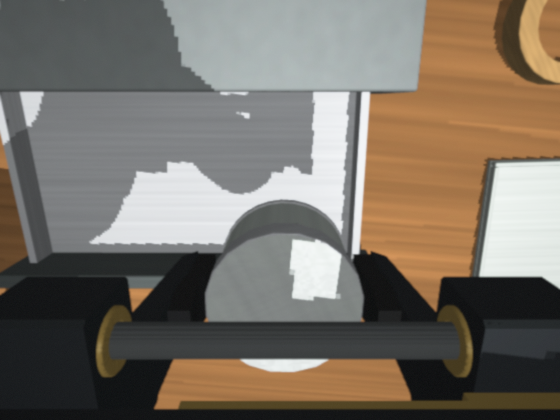

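The tin is held at (285,290), upright, reading about 2.3 N. The tray rectangle measured 160 x 159 mm, centred at (0.5125, -0.368).

Next I'll carry it over.

```bash
python3 -m inch '[[15,0,-3,0,0,0],[27,0,-6,0,0,0],[32,0,-7,0,0,0],[32,0,-7,0,0,0],[32,0,-7,0,0,0],[32,0,-6,0,0,0],[32,0,-6,0,0,0],[32,0,-6,0,0,0],[20,0,-4,0,0,0],[11,0,-2,0,0,0],[0,0,0,0,0,0],[0,0,0,0,0,0]]'
python3 -m inch '[[0,25,0,0,0,0],[0,30,0,0,0,0],[0,30,0,0,0,0],[0,25,0,0,0,0],[0,15,0,0,0,0],[0,0,0,0,0,0],[0,0,0,0,0,0]]'
python3 -c "
from h import *
go(np.array([.5125,-.368,.025]),-CY)"
```

```text
clock: 9.85
tool_pos: [0.5134, -0.3662, 0.1741]
eef_rot: [0.524, -0.48, 0.474, -0.521]
contact_force: [0.6, 1.1, -1.9]
opening: 0.692
clock: 10.43
tool_pos: [0.5134, -0.3647, 0.0499]
eef_rot: [0.524, -0.479, 0.473, -0.521]
contact_force: [0.2, -0.8, -1.8]
opening: 0.694
pos [ 0.5134 -0.3647  0.0499] axes x [ 0.093 -0.996 -0.004] y [-0.009  0.003 -1.   ] z [ 0.996  0.093 -0.009] F [ 0.2 -0.8 -1.8] open 61.2 t 10.43
world shift mm [ -0.9  -3.3 -24.9] in tool [ 3.3 24.9 -1. ]
turn rotvec tool [ 0.0087  0.0032 -0.004 ] target-frame shift [ 3.2 24.9 -1.2]
```

```bash
python3 -m inch '[[3,12,0,0,0,0],[0,8,0,0,0,0],[0,3,0,0,0,0],[0,0,0,0,0,0],[0,0,0,0,0,0]]'; python3 -m inch '[[0,2,0,0,0,0],[0,0,0,0,0,0]]'
```

```text
clock: 10.85
tool_pos: [0.5131, -0.3707, 0.0276]
eef_rot: [0.524, -0.479, 0.475, -0.52]
contact_force: [0.6, -0.5, -1.9]
opening: 0.695
clock: 11.02
tool_pos: [0.5132, -0.3708, 0.0257]
eef_rot: [0.524, -0.479, 0.475, -0.52]
contact_force: [-0.5, 0.7, -2.1]
opening: 0.696
```

```bash
python3 -m inch '[[0,1,0,0,0,0],[0,0,0,0,0,0]]';  python3 -m inch '[[0,1,0,0,0,0],[0,0,0,0,0,0]]'; python3 -m inch '[[0,1,0,0,0,0],[0,0,0,0,0,0]]'
```

```text
clock: 11.18
tool_pos: [0.513, -0.3708, 0.0246]
eef_rot: [0.524, -0.479, 0.475, -0.52]
contact_force: [0.2, 0.1, -2.2]
opening: 0.694
clock: 11.35
tool_pos: [0.5131, -0.3709, 0.0242]
eef_rot: [0.524, -0.479, 0.475, -0.52]
contact_force: [-0.5, 1.0, 3.5]
opening: 0.695
clock: 11.52
tool_pos: [0.5131, -0.3708, 0.0242]
eef_rot: [0.524, -0.479, 0.475, -0.52]
contact_force: [-2.8, 1.9, 11.3]
opening: 0.695
```

Touched down. Releasing: ease up slightly, open, then rise.

```bash
python3 -m inch '[[0,-1.5,0,0,0,0],[0,0,0,0,0,0],[0,0,0,0,0,0]]'; python3 -m inch '[[0,0,0,0,0,0],[0,0,0,0,0,0],[0,0,0,0,0,0],[0,0,0,0,0,0],[0,-8,0,0,0,0],[0,-30,0,0,0,0],[0,-35,0,0,0,0],[0,-35,0,0,0,0],[0,-35,0,0,0,0],[0,-30,0,0,0,0]]' 78 
python3 -c "
from h import *
d=r.snapshot('wrist');cv2.imwrite('pics/w5.png',d['img'][:,:,::-1])
go(None)"
```

```text
clock: 11.77
tool_pos: [0.5132, -0.3709, 0.0242]
eef_rot: [0.524, -0.479, 0.475, -0.52]
contact_force: [-1.1, 0.5, 1.6]
opening: 0.699
clock: 12.6
tool_pos: [0.5147, -0.371, 0.2002]
eef_rot: [0.523, -0.478, 0.476, -0.52]
contact_force: [-0.1, -0.1, -0.2]
opening: 0.885
pos [ 0.5179 -0.3727  0.2061] axes x [ 0.089 -0.996  0.006] y [ 0.003 -0.006 -1.   ] z [0.996 0.089 0.003] F [ 1.7 -0.6  3. ] open 78.3 t 12.65
```

View pics/w5.png

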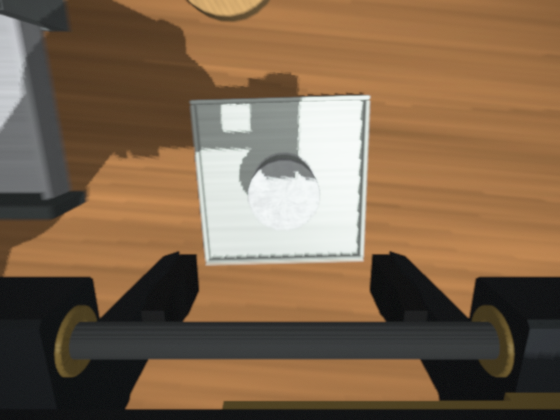

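The tin at (284,195) stands inside the tray (190–370, 95–265), upright and clear of the walls. I'll re-measure the jars before reaching.

```bash
cat >> h.py <<'E'
def tops(zlo=.045,zhi=.085):
    d=r.snapshot('top');W=cloud(d);m=(W[:,:,2]>zlo)&(W[:,:,2]<zhi);m[:,:100]=0;m[370:]=0
    n,l,st,c=cv2.connectedComponentsWithStats(m.astype(np.uint8))
    for i in range(1,n):
        if 80<st[i,4]<700:
            v,u=np.nonzero(l==i);z=np.nanmedian(W[l==i][:,2]);p=cast(d,u,v,z).mean(0)
            print(c[i].round(),"world",p.round(4),"cab",tocab(p),"ext",np.ptp(W[l==i],axis=0)[:2].round(3),d['img'][l==i].mean(0).round())
    return d
E
python3 -c "
from h import *
d=tops(.035);cv2.imwrite('pics/t6.png',d['img'][:,:,::-1])
go(np.array([.5445,.284,.15]),-CY)"
```

```text
[182. 243.] world [0.5453 0.2837 0.0554] cab [-0.1443  0.3025  0.0554] ext [0.041 0.043] [173. 171. 177.]
[209. 267.] world [0.4784 0.21   0.0558] cab [-0.2176  0.2351  0.0558] ext [0.041 0.043] [202. 140. 165.]
[152. 283.] world [0.4381 0.3644 0.0559] cab [-0.2439  0.3925  0.0559] ext [0.044 0.042] [196. 120.  25.]
[182. 283.] world [0.4355 0.2824 0.056 ] cab [-0.2538  0.311   0.056 ] ext [0.041 0.043] [171. 169. 175.]
pos [ 0.5176 -0.3726  0.2034] axes x [ 0.089 -0.996  0.006] y [ 0.002 -0.005 -1.   ] z [0.996 0.089 0.002] F [ 0.9 -0.  -0.2] open 77.9 t 12.7
world shift mm [ 26.9 656.6 -53.4] in tool [-651.8   49.9   85.2]
turn rotvec tool [-0.0019 -0.0005  0.0056] target-frame shift [-651.5   53.4   85.7]
```

```bash
python3 -m inch '[[-20,0,2,0,0,0],[-36,0,4,0,0,0],[-36,0,5,0,0,0],[-36,0,5,0,0,0],[-36,0,5,0,0,0],[-36,0,5,0,0,0],[-36,0,5,0,0,0],[-36,0,5,0,0,0],[-36,0,5,0,0,0],[-36,0,5,0,0,0],[-36,0,5,0,0,0],[-36,0,5,0,0,0]]' 60 20
python3 -m inch '[[-36,0,5,0,0,0],[-36,0,5,0,0,0],[-36,0,5,0,0,0],[-36,0,5,0,0,0],[-36,0,5,0,0,0],[-36,0,5,0,0,0],[-20,0,0,0,0,0],[0,0,0,0,0,0],[0,0,0,0,0,0]]'
python3 -c "
from h import *
go(np.array([.545,.284,.1]),-CY)
d=r.snapshot('wrist');cv2.imwrite('pics/w7.png',d['img'][:,:,::-1])"
```

```text
clock: 13.7
tool_pos: [0.5322, 0.0501, 0.1969]
eef_rot: [0.524, -0.479, 0.475, -0.52]
contact_force: [0.4, -0.1, -0.3]
opening: 0.68
clock: 14.45
tool_pos: [0.5405, 0.2874, 0.1966]
eef_rot: [0.525, -0.479, 0.474, -0.521]
contact_force: [0.6, -0.5, 0.2]
opening: 0.683
pos [0.5405 0.2874 0.1966] axes x [ 0.093 -0.996 -0.001] y [-0.009  0.    -1.   ] z [ 0.996  0.093 -0.009] F [ 0.6 -0.5  0.2] open 60.2 t 14.45
world shift mm [  4.5  -3.4 -96.6] in tool [ 3.9 96.5  5. ]
turn rotvec tool [ 0.0087  0.0029 -0.001 ] target-frame shift [ 3.8 96.6  4.2]
```

View pics/w7.png

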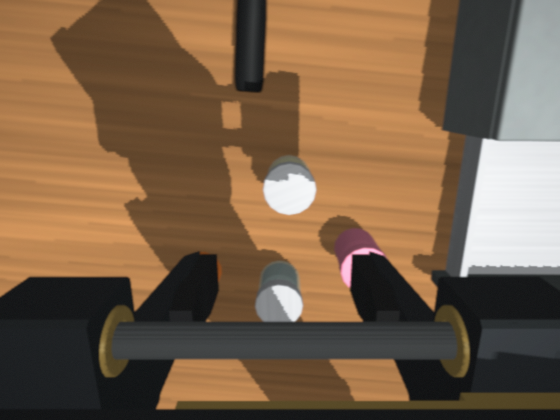

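The jar at (290,187) is ahead, slightly right of centre by about 4 mm. Pink at (358,255) is off the path. Descending.

```bash
python3 -m inch '[[4,20,4,0,0,0],[0,30,0,0,0,0],[0,30,0,0,0,0],[0,16,0,0,0,0],[0,0,0,0,0,0],[0,0,0,0,0,0]]'
python3 -c "
from h import *
go(np.array([.545,.284,.024]),-CY)
d=r.snapshot('wrist');cv2.imwrite('pics/w8.png',d['img'][:,:,::-1])"
```

```text
clock: 15.0
tool_pos: [0.5452, 0.2803, 0.1007]
eef_rot: [0.524, -0.48, 0.476, -0.519]
contact_force: [0.1, 0.4, -0.2]
opening: 0.682
pos [0.5452 0.2803 0.1007] axes x [ 0.087 -0.996  0.001] y [-0.009 -0.002 -1.   ] z [ 0.996  0.087 -0.009] F [ 0.1  0.4 -0.2] open 60.1 t 15.0
world shift mm [ -0.2   3.7 -76.7] in tool [-3.8 76.7  0.8]
turn rotvec tool [ 0.0091 -0.0025  0.0009] target-frame shift [-3.7 76.7  0.1]
```

View pics/w8.png

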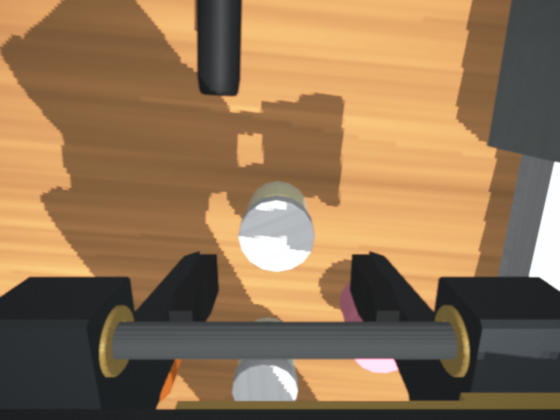

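The jar is at (277,234), about 3.5 mm left of centre. Correcting and going down to grip.

```bash
python3 -m inch '[[-3.5,15,0,0,0,0],[0,25,0,0,0,0],[0,20,0,0,0,0],[0,12,0,0,0,0],[0,2,0,0,0,0],[0,0,0,0,0,0]]'
python3 -m inch '[[0,0,0,0,0,0],[0,0,0,0,0,0],[0,0,0,0,0,0],[0,0,0,0,0,0],[0,0,0,0,0,0],[0,0,0,0,0,0]]' 35 20
python3 -c "
from h import *
go(np.array([.545,.284,.024]),-CY)"
```

```text
clock: 15.55
tool_pos: [0.5447, 0.2861, 0.0277]
eef_rot: [0.523, -0.479, 0.475, -0.52]
contact_force: [-0.3, -0.4, 0.2]
opening: 0.682
clock: 16.05
tool_pos: [0.5452, 0.2863, 0.0284]
eef_rot: [0.523, -0.479, 0.475, -0.521]
contact_force: [-0.5, -1.6, 6.3]
opening: 0.489
pos [0.5452 0.2863 0.0284] axes x [ 0.089 -0.996 -0.002] y [-0.006  0.001 -1.   ] z [ 0.996  0.089 -0.006] F [-0.5 -1.6  6.3] open 43.1 t 16.05
world shift mm [-0.2 -2.3 -4.4] in tool [ 2.3  4.4 -0.3]
turn rotvec tool [ 0.0055 -0.0004 -0.0016] target-frame shift [ 2.3  4.4 -0.4]
```

```bash
python3 -m inch '[[0,-10,0,0,0,0],[0,-25,0,0,0,0],[0,-30,0,0,0,0],[0,-30,0,0,0,0],[0,-30,0,0,0,0],[0,-15,0,0,0,0],[0,0,0,0,0,0],[0,0,0,0,0,0]]'
python3 -c "
from h import *
go(cab([-.172,.07,.12]),-CY)
d=r.snapshot('wrist');cv2.imwrite('pics/w9.png',d['img'][:,:,::-1])"
```

```text
clock: 16.72
tool_pos: [0.5454, 0.2863, 0.1679]
eef_rot: [0.523, -0.479, 0.475, -0.521]
contact_force: [-0.2, 0.3, -1.2]
opening: 0.495
pos [0.5454 0.2863 0.1679] axes x [ 0.09  -0.996 -0.002] y [-0.006  0.001 -1.   ] z [ 0.996  0.09  -0.006] F [-0.2  0.3 -1.2] open 43.6 t 16.72
world shift mm [  -6.8 -236.6  -47.9] in tool [235.1  47.6 -27.7]
turn rotvec tool [ 0.0062  0.     -0.0019] target-frame shift [235.1  47.9 -28. ]
```

View pics/w9.png

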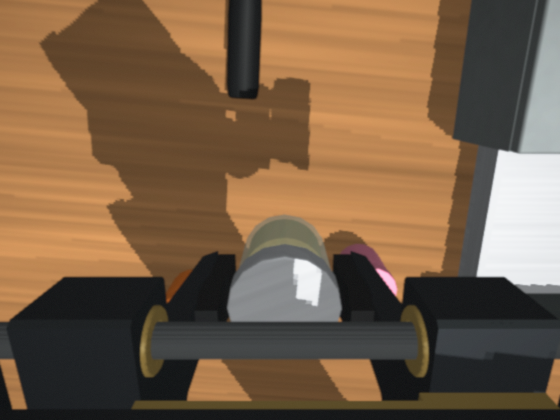

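The jar is held upright at (285,280) and reads about 1.2 N. Carrying it to the drawer.

```bash
python3 -m inch '[[12,0,-2,0,0,0],[25,0,-3,0,0,0],[32,0,-4,0,0,0],[32,0,-4,0,0,0],[32,0,-4,0,0,0],[32,0,-4,0,0,0],[32,0,-4,0,0,0],[25,0,-2,0,0,0],[13,0,0,0,0,0],[0,0,0,0,0,0],[0,0,0,0,0,0],[0,0,0,0,0,0]]'
python3 -m inch '[[0,20,0,0,0,0],[0,25,0,0,0,0],[0,25,0,0,0,0],[0,20,0,0,0,0],[0,10,0,0,0,0],[0,0,0,0,0,0],[0,0,0,0,0,0]]'
python3 -c "
from h import *
go(cab([-.172,.07,.047]),-CY)
"
```

```text
clock: 17.77
tool_pos: [0.5389, 0.051, 0.1664]
eef_rot: [0.524, -0.479, 0.474, -0.521]
contact_force: [-0.6, 1.3, -0.6]
opening: 0.494
clock: 18.35
tool_pos: [0.5386, 0.0509, 0.067]
eef_rot: [0.524, -0.479, 0.474, -0.521]
contact_force: [0.3, 0.5, -1.0]
opening: 0.492
pos [0.5386 0.0509 0.067 ] axes x [ 0.091 -0.996 -0.002] y [-0.008  0.001 -1.   ] z [ 0.996  0.091 -0.008] F [ 0.3  0.5 -1. ] open 43.3 t 18.35
world shift mm [ -0.   -1.3 -20. ] in tool [ 1.3 20.   0. ]
turn rotvec tool [ 0.008   0.0017 -0.0017] target-frame shift [ 1.3 20.  -0.1]
```

```bash
python3 -m inch '[[0,10,0,0,0,0],[0,6,0,0,0,0],[0,2,0,0,0,0],[0,0,0,0,0,0],[0,0,0,0,0,0]]'; python3 -m inch '[[0,1,0,0,0,0],[0,0,0,0,0,0]]'; python3 -m inch '[[0,1,0,0,0,0],[0,0,0,0,0,0]]'
```

```text
clock: 18.77
tool_pos: [0.5387, 0.0497, 0.0492]
eef_rot: [0.524, -0.479, 0.475, -0.52]
contact_force: [-0.1, 0.1, -1.6]
opening: 0.495
clock: 18.93
tool_pos: [0.5387, 0.0497, 0.0482]
eef_rot: [0.523, -0.479, 0.475, -0.52]
contact_force: [0.5, 0.2, -0.9]
opening: 0.491
clock: 19.1
tool_pos: [0.5386, 0.0497, 0.047]
eef_rot: [0.524, -0.479, 0.475, -0.52]
contact_force: [-0.3, 0.2, -0.9]
opening: 0.49
```

```bash
python3 -m inch '[[0,1,0,0,0,0],[0,0,0,0,0,0]]'; python3 -m inch '[[0,1,0,0,0,0],[0,0,0,0,0,0]]'
```

```text
clock: 19.27
tool_pos: [0.5387, 0.0497, 0.0464]
eef_rot: [0.524, -0.479, 0.475, -0.52]
contact_force: [-1.3, -0.0, 3.7]
opening: 0.493
clock: 19.43
tool_pos: [0.5387, 0.0497, 0.0463]
eef_rot: [0.524, -0.479, 0.475, -0.52]
contact_force: [-2.8, 0.2, 13.0]
opening: 0.49
```

Seated on the drawer floor. Release and rise.

```bash
python3 -m inch '[[0,-1.5,0,0,0,0],[0,0,0,0,0,0]]'; python3 -m inch '[[0,0,0,0,0,0],[0,0,0,0,0,0],[0,0,0,0,0,0],[0,0,0,0,0,0],[0,-10,0,0,0,0],[0,-25,0,0,0,0],[0,-35,0,0,0,0],[0,-35,0,0,0,0],[0,-30,0,0,0,0],[0,-15,0,0,0,0],[0,0,0,0,0,0]]' 60 
python3 -c "
from h import *
d=tops(.035)
go(np.array([.437,.283,.2]),-CY)
d=r.snapshot('wrist');cv2.imwrite('pics/w10.png',d['img'][:,:,::-1])"
```

```text
clock: 19.6
tool_pos: [0.5388, 0.0497, 0.0468]
eef_rot: [0.523, -0.479, 0.475, -0.52]
contact_force: [0.3, -0.5, -0.9]
opening: 0.492
clock: 20.52
tool_pos: [0.542, 0.05, 0.2008]
eef_rot: [-0.521, 0.477, -0.477, 0.522]
contact_force: [-0.7, -0.4, -0.5]
opening: 0.681
[327. 262.] world [ 0.4916 -0.1125  0.062 ] cab [-0.2334 -0.0873  0.062 ] ext [0.127 0.162] [115. 115. 117.]
[421. 253.] world [ 0.5128 -0.3688  0.0484] cab [-0.2353 -0.3445  0.0484] ext [0.06  0.061] [197. 197. 203.]
[209. 267.] world [0.4783 0.2102 0.0557] cab [-0.2177  0.2352  0.0557] ext [0.041 0.043] [145.  87. 106.]
[152. 283.] world [0.4381 0.3643 0.0559] cab [-0.2438  0.3923  0.0559] ext [0.043 0.043] [198. 122.  26.]
[182. 284.] world [0.4354 0.2826 0.0563] cab [-0.2539  0.3113  0.0563] ext [0.041 0.043] [175. 173. 179.]
pos [0.5408 0.0497 0.1987] axes x [ 0.089 -0.996 -0.001] y [-0.003  0.001 -1.   ] z [ 0.996  0.089 -0.003] F [ 0.1 -0.1 -0. ] open 60.3 t 20.57
world shift mm [-103.8  233.3    1.3] in tool [-241.6   -0.7  -82.5]
turn rotvec tool [ 0.0032 -0.0004 -0.0013] target-frame shift [-241.7   -1.3  -82.4]
```

View pics/w10.png

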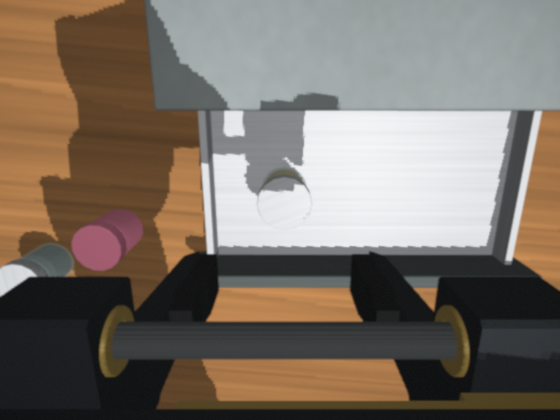

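The first jar at (285,200) stands in the drawer, and the tin in the tray reads z = 48 mm. The second jar hasn't moved: (0.4355, 0.2825).

Moving to it.

```bash
python3 -m inch '[[-22,0,-8,0,0,0],[-32,0,-11,0,0,0],[-32,0,-11,0,0,0],[-32,0,-11,0,0,0],[-32,0,-11,0,0,0],[-32,0,-11,0,0,0],[-32,0,-11,0,0,0],[-27,0,-8,0,0,0],[0,0,0,0,0,0],[0,0,0,0,0,0],[0,0,0,0,0,0]]'
python3 -m inch '[[0,30,0,0,0,0],[0,30,0,0,0,0],[0,25,0,0,0,0],[0,12,0,0,0,0],[0,0,0,0,0,0],[0,0,0,0,0,0],[0,0,0,0,0,0]]'
python3 -c "
from h import *
go(np.array([.436,.2835,.028]),-CY)
d=r.snapshot('wrist');cv2.imwrite('pics/w11.png',d['img'][:,:,::-1])"
```

```text
clock: 21.53
tool_pos: [0.4361, 0.2809, 0.1963]
eef_rot: [0.525, -0.479, 0.475, -0.519]
contact_force: [0.5, -1.0, 0.2]
opening: 0.679
clock: 22.12
tool_pos: [0.4366, 0.2815, 0.101]
eef_rot: [0.523, -0.479, 0.476, -0.52]
contact_force: [-1.0, -0.6, 1.2]
opening: 0.678
pos [0.4366 0.2815 0.101 ] axes x [ 0.088 -0.996 -0.001] y [-0.007  0.    -1.   ] z [ 0.996  0.088 -0.007] F [-1.  -0.6  1.2] open 59.7 t 22.12
world shift mm [ -0.6   2.  -73. ] in tool [-1.9 73.   0.1]
turn rotvec tool [ 0.0066 -0.0019 -0.001 ] target-frame shift [-2.  73.  -0.4]
```

View pics/w11.png

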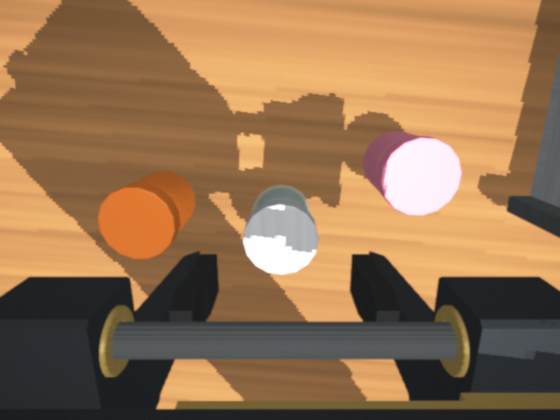

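The grey-lidded jar at (281,237) is about 2 mm left of centre, with orange (145,215) and pink (415,170) outside the fingers. Going down.

```bash
python3 -m inch '[[-2,15,0,0,0,0],[0,25,0,0,0,0],[0,20,0,0,0,0],[0,10,0,0,0,0],[0,0,0,0,0,0],[0,0,0,0,0,0]]'
python3 -m inch '[[0,0,0,0,0,0],[0,0,0,0,0,0],[0,0,0,0,0,0],[0,0,0,0,0,0],[0,0,0,0,0,0],[0,0,0,0,0,0]]' 35 20
python3 -m inch '[[0,-10,0,0,0,0],[0,-25,0,0,0,0],[0,-30,0,0,0,0],[0,-30,0,0,0,0],[0,-30,0,0,0,0],[0,-15,0,0,0,0],[0,0,0,0,0,0],[0,0,0,0,0,0]]'
python3 -c "
from h import *
go(cab([-.172,-.03,.12]),-CY)
d=r.snapshot('wrist');cv2.imwrite('pics/w12.png',d['img'][:,:,::-1])"
```

```text
clock: 22.67
tool_pos: [0.4353, 0.2845, 0.031]
eef_rot: [0.523, -0.479, 0.475, -0.52]
contact_force: [0.1, -0.2, -0.0]
opening: 0.681
clock: 23.17
tool_pos: [0.4356, 0.2846, 0.0315]
eef_rot: [0.523, -0.479, 0.475, -0.521]
contact_force: [-0.6, -1.4, 7.5]
opening: 0.492
clock: 23.83
tool_pos: [0.4363, 0.2844, 0.1714]
eef_rot: [0.523, -0.479, 0.475, -0.521]
contact_force: [-1.2, -0.4, -1.8]
opening: 0.493
pos [0.4363 0.2844 0.1714] axes x [ 0.09  -0.996 -0.002] y [-0.006  0.002 -1.   ] z [ 0.996  0.09  -0.006] F [-1.2 -0.4 -1.8] open 43.4 t 23.83
world shift mm [ 111.3 -334.3  -51.4] in tool [343.1  50.2  81.2]
turn rotvec tool [ 0.0059 -0.0002 -0.0021] target-frame shift [343.   51.4  80.9]
```

View pics/w12.png

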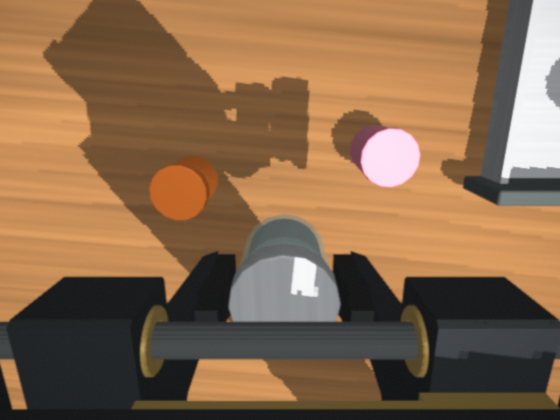

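Held upright at (285,280), with orange and pink undisturbed. Carrying to the drawer.

```bash
python3 -m inch '[[15,0,3,0,0,0],[30,0,7,0,0,0],[34,0,8,0,0,0],[34,0,8,0,0,0],[34,0,8,0,0,0],[34,0,8,0,0,0],[34,0,8,0,0,0],[34,0,8,0,0,0],[34,0,8,0,0,0],[30,0,8,0,0,0],[20,0,4,0,0,0],[10,0,3,0,0,0]]'
python3 -m inch '[[0,0,0,0,0,0],[0,0,0,0,0,0],[0,20,0,0,0,0],[0,25,0,0,0,0],[0,25,0,0,0,0],[0,20,0,0,0,0],[0,10,0,0,0,0],[0,0,0,0,0,0],[0,0,0,0,0,0]]'
python3 -c "
from h import *
go(cab([-.172,-.03,.049]),-CY)
"
```

```text
clock: 24.88
tool_pos: [0.5466, -0.0543, 0.1675]
eef_rot: [0.524, -0.481, 0.476, -0.518]
contact_force: [-0.6, 0.5, -2.0]
opening: 0.492
clock: 25.63
tool_pos: [0.5465, -0.0483, 0.0695]
eef_rot: [0.524, -0.479, 0.474, -0.521]
contact_force: [0.2, 0.7, -0.9]
opening: 0.491
pos [ 0.5465 -0.0483  0.0695] axes x [ 0.092 -0.996 -0.002] y [-0.008  0.001 -1.   ] z [ 0.996  0.092 -0.008] F [ 0.2  0.7 -0.9] open 43.3 t 25.63
world shift mm [  1.1  -1.6 -20.5] in tool [ 1.8 20.5  1.1]
turn rotvec tool [ 0.0082  0.0022 -0.002 ] target-frame shift [ 1.7 20.5  0.9]
```

```bash
python3 -m inch '[[0,10,0,0,0,0],[0,6,0,0,0,0],[0,2,0,0,0,0],[0,0,0,0,0,0],[0,0,0,0,0,0]]'; python3 -m inch '[[0,1,0,0,0,0],[0,0,0,0,0,0]]'; python3 -m inch '[[0,1,0,0,0,0],[0,0,0,0,0,0]]'; python3 -m inch '[[0,1,0,0,0,0],[0,0,0,0,0,0]]'
```

```text
clock: 26.05
tool_pos: [0.5467, -0.05, 0.0515]
eef_rot: [0.524, -0.479, 0.475, -0.52]
contact_force: [0.4, -1.0, 0.1]
opening: 0.497
clock: 26.22
tool_pos: [0.5467, -0.05, 0.0506]
eef_rot: [0.523, -0.479, 0.475, -0.52]
contact_force: [0.1, -0.8, -1.4]
opening: 0.494
clock: 26.38
tool_pos: [0.5468, -0.05, 0.0496]
eef_rot: [0.523, -0.479, 0.475, -0.52]
contact_force: [-0.1, 0.1, -0.8]
opening: 0.49
clock: 26.55
tool_pos: [0.5468, -0.05, 0.0495]
eef_rot: [0.524, -0.479, 0.475, -0.52]
contact_force: [-2.5, -0.0, 8.5]
opening: 0.495
```

```bash
python3 -m inch '[[0,-1,0,0,0,0],[0,0,0,0,0,0]]'; python3 -m inch '[[0,0,0,0,0,0],[0,0,0,0,0,0],[0,0,0,0,0,0],[0,0,0,0,0,0],[0,-10,0,0,0,0],[0,-25,0,0,0,0],[0,-35,0,0,0,0],[0,-35,0,0,0,0],[0,-30,0,0,0,0],[0,-15,0,0,0,0],[0,0,0,0,0,0]]' 60 
python3 -m inch '[[0,0,-20,0,0,0],[0,0,-30,0,0,0],[0,0,-30,0,0,0],[0,0,-25,0,0,0],[0,0,-10,0,0,0],[0,0,0,0,0,0],[0,0,0,0,0,0]]' 0
python3 -c "
from h import *
d=tops(.035)
cv2.imwrite('pics/t13.png',d['img'][:,:,::-1])
go(cab([-.252-.04,0,.037]),-CY)
d=r.snapshot('wrist');cv2.imwrite('pics/w13.png',d['img'][:,:,::-1])"
```

```text
clock: 26.72
tool_pos: [0.5467, -0.05, 0.0497]
eef_rot: [0.524, -0.479, 0.475, -0.52]
contact_force: [-0.0, 0.3, 0.0]
opening: 0.497
clock: 27.63
tool_pos: [0.5501, -0.0501, 0.2038]
eef_rot: [-0.522, 0.477, -0.477, 0.522]
contact_force: [-0.4, -0.6, 0.0]
opening: 0.682
clock: 28.22
tool_pos: [0.4332, -0.0604, 0.2002]
eef_rot: [0.524, -0.479, 0.475, -0.52]
contact_force: [0.3, 0.3, 0.5]
opening: 0.173
[304. 242.] world [ 0.5459 -0.0493  0.0738] cab [-0.1736 -0.0292  0.0738] ext [0.04  0.041] [188. 186. 193.]
[267. 245.] world [0.5387 0.0501 0.0738] cab [-0.1719  0.0705  0.0738] ext [0.04  0.043] [121. 120. 126.]
[421. 253.] world [ 0.5128 -0.3689  0.0479] cab [-0.2353 -0.3446  0.0479] ext [0.06  0.061] [194. 194. 199.]
[209. 267.] world [0.4783 0.2101 0.0559] cab [-0.2176  0.2352  0.0559] ext [0.041 0.042] [198. 136. 161.]
[152. 283.] world [0.4382 0.3643 0.0558] cab [-0.2437  0.3923  0.0558] ext [0.043 0.043] [196. 120.  25.]
pos [ 0.4342 -0.0602  0.2002] axes x [ 0.09  -0.996 -0.001] y [-0.006  0.001 -1.   ] z [ 0.996  0.09  -0.006] F [ 0.3 -0.1  0.4] open 11.4 t 28.27
world shift mm [  -8.9   29.4 -163.2] in tool [-29.8 163.3  -5.1]
turn rotvec tool [ 0.0064  0.0001 -0.0014] target-frame shift [-30.  163.2  -6.2]
```

View pics/t13.png

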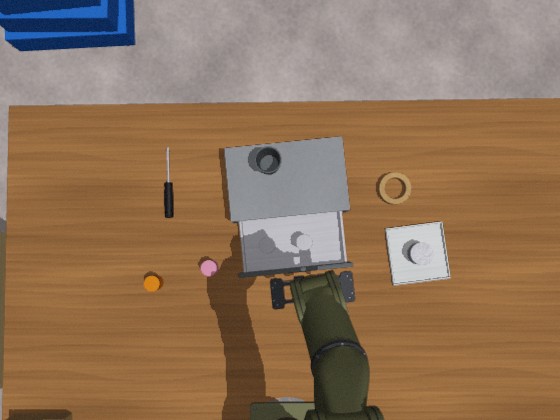

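View pics/w13.png

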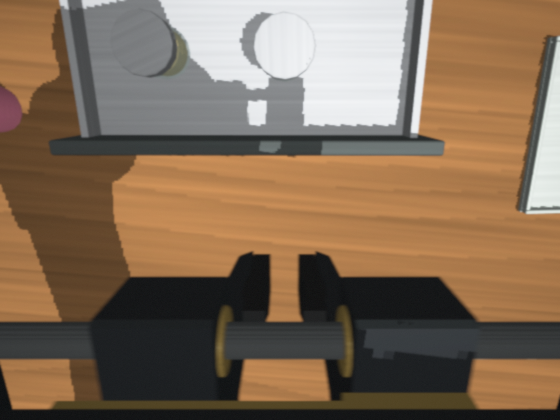

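The top view shows both jars standing in the drawer, (304,242) and (267,245), with tops at z = 74 mm as expected. The tin is in the tray at (421,253), and no grey-lidded jar is left on the bench.

Now I'll line up in front of the panel to push it shut.

```bash
python3 -m inch '[[-15,0,-8,0,0,0],[-15,0,-8,0,0,0],[0,0,0,0,0,0],[0,33,0,0,0,0],[0,33,0,0,0,0],[0,33,0,0,0,0],[0,30,0,0,0,0],[0,22,0,0,0,0],[0,9,0,0,0,0],[0,0,0,0,0,0],[0,0,0,0,0,0]]' 0
python3 -c "
from h import *
go(cab([-.252-.0125,0,.0375]),-CY)"
```

```text
clock: 29.23
tool_pos: [0.4169, -0.033, 0.0585]
eef_rot: [0.525, -0.48, 0.474, -0.519]
contact_force: [0.9, -0.2, -0.5]
opening: 0.003
pos [ 0.4169 -0.033   0.0585] axes x [ 0.09  -0.996  0.   ] y [-0.012 -0.001 -1.   ] z [ 0.996  0.09  -0.012] F [ 0.9 -0.2 -0.5] open 0.3 t 29.23
world shift mm [ 35.8   4.6 -21. ] in tool [-1.4 20.6 36.4]
turn rotvec tool [0.0125 0.0007 0.0003] target-frame shift [-1.4 21.  36.1]
```

```bash
python3 -m inch '[[-1.5,8,0,0,0,0],[0,8,0,0,0,0],[0,4,0,0,0,0],[0,0,0,0,0,0],[0,0,0,0,0,0]]'
python3 -m inch '[[0,0,6,0,0,0],[0,0,8,0,0,0],[0,0,7,0,0,0],[0,0,5,0,0,0],[0,0,3,0,0,0],[0,0,3,0,0,0],[0,0,3,0,0,0],[0,0,3,0,0,0]]'
python3 -c "
from h import *
go(cab([-.115-.0125,0,.0375]),-CY)"
```

```text
clock: 29.65
tool_pos: [0.4195, -0.0324, 0.0453]
eef_rot: [0.526, -0.483, 0.474, -0.516]
contact_force: [-0.3, -0.1, -0.7]
opening: 0.003
clock: 30.32
tool_pos: [0.4545, -0.0292, 0.0443]
eef_rot: [0.528, -0.483, 0.471, -0.516]
contact_force: [-7.1, 0.6, 4.7]
opening: 0.008
pos [ 0.4545 -0.0292  0.0443] axes x [ 0.089 -0.996  0.   ] y [-0.024 -0.002 -1.   ] z [ 0.996  0.089 -0.024] F [-7.1  0.6  4.7] open 0.7 t 30.32
world shift mm [134.7  13.2  -6.8] in tool [ -1.1   3.6 135.5]
turn rotvec tool [ 0.024  -0.0004  0.0003] target-frame shift [ -1.    6.8 135.3]
```

```bash
python3 -m inch '[[0,0,4,0,0,0],[0,0,5,0,0,0],[0,0,6,0,0,0],[0,0,6,0,0,0],[0,0,6,0,0,0],[0,0,6,0,0,0],[0,0,6,0,0,0],[0,0,6,0,0,0],[0,0,6,0,0,0],[0,0,6,0,0,0],[0,0,6,0,0,0],[0,0,6,0,0,0]]'
python3 -c "
from h import *
go(cab([-.115-.0125,0,.0375]),-CY)"
```

```text
clock: 31.32
tool_pos: [0.5211, -0.0235, 0.0427]
eef_rot: [0.53, -0.483, 0.47, -0.514]
contact_force: [-9.1, -0.8, 7.2]
opening: 0.005
pos [ 0.5211 -0.0235  0.0427] axes x [ 0.09  -0.996  0.001] y [-0.028 -0.004 -1.   ] z [ 0.996  0.09  -0.029] F [-9.1 -0.8  7.2] open 0.4 t 31.32
world shift mm [68.1  7.4 -5.2] in tool [-1.3  3.2 68.6]
turn rotvec tool [0.0285 0.0001 0.0013] target-frame shift [-1.3  5.2 68.5]
```

```bash
python3 -m inch '[[0,0,6,0,0,0],[0,0,6,0,0,0],[0,0,6,0,0,0],[0,0,6,0,0,0],[0,0,6,0,0,0],[0,0,6,0,0,0],[0,0,6,0,0,0],[0,0,5,0,0,0],[0,0,4,0,0,0],[0,0,3,0,0,0],[0,0,3,0,0,0],[0,0,2,0,0,0]]'
python3 -c "
from h import *
go(cab([-.115-.0125,0,.0375]),-CY)"
```

```text
clock: 32.32
tool_pos: [0.5807, -0.0181, 0.0415]
eef_rot: [0.529, -0.483, 0.471, -0.515]
contact_force: [-6.8, -0.9, 6.3]
opening: 0.004
pos [ 0.5807 -0.0181  0.0415] axes x [ 0.09  -0.996  0.001] y [-0.027 -0.003 -1.   ] z [ 0.996  0.09  -0.027] F [-6.8 -0.9  6.3] open 0.4 t 32.32
world shift mm [ 8.5  2.1 -4. ] in tool [-1.3  3.7  8.8]
turn rotvec tool [ 0.0272 -0.      0.001 ] target-frame shift [-1.3  4.   8.7]
```

```bash
python3 -m inch '[[0,0,3,0,0,0],[0,0,2,0,0,0],[0,0,2,0,0,0],[0,0,1,0,0,0],[0,0,0,0,0,0]]'; python3 -m inch '[[0,0,2,0,0,0],[0,0,1,0,0,0],[0,0,0,0,0,0]]';  python3 -m inch '[[0,0,1,0,0,0],[0,0,0,0,0,0]]'
```

```text
clock: 32.73
tool_pos: [0.589, -0.0173, 0.0413]
eef_rot: [0.529, -0.483, 0.471, -0.515]
contact_force: [-5.8, -1.1, 5.1]
opening: 0.003
clock: 32.98
tool_pos: [0.5895, -0.0173, 0.0412]
eef_rot: [0.531, -0.484, 0.47, -0.513]
contact_force: [-11.7, -1.3, 9.6]
opening: 0.003
clock: 33.15
tool_pos: [0.5895, -0.0173, 0.0411]
eef_rot: [0.531, -0.484, 0.469, -0.513]
contact_force: [-13.0, -0.8, 11.9]
opening: 0.003
```

At the stop: 13 N, with the position stalled at the same place as the first press. Press slightly firmer, then let go.

```bash
python3 -m inch '[[0,0,1,0,0,0],[0,0,1,0,0,0],[0,0,0,0,0,0]]'; python3 -m inch '[[0,0,-5,0,0,0],[0,0,-10,0,0,0],[0,0,-20,0,0,0],[0,0,-30,0,0,0],[0,0,-30,0,0,0],[0,0,-30,0,0,0],[0,0,-20,0,0,0],[0,-30,0,0,0,0],[0,-30,0,0,0,0],[0,-30,0,0,0,0],[0,-30,0,0,0,0],[0,0,0,0,0,0]]'
python3 -m inch '[[25,-10,0,0,0,0],[30,0,0,0,0,0],[30,0,0,0,0,0],[30,0,0,0,0,0],[30,0,0,0,0,0],[30,0,0,0,0,0],[30,0,0,0,0,0],[20,0,0,0,0,0],[0,0,0,0,0,0],[0,0,0,0,0,0],[0,0,0,0,0,0],[0,0,0,0,0,0]]'
python3 -c "
from h import *
d=tops(.035)
cv2.imwrite('pics/t14.png',d['img'][:,:,::-1])
W=cloud(d);m=(W[:,:,2]>.15)&(W[:,:,2]<.2);m[:,:]&=True
q=W[130:190,230:320].reshape(-1,3);q=q[(q[:,2]>.15)&(q[:,2]<.2)];print('cup',q.mean(0))
q=W[150:300,230:355].reshape(-1,3);q=q[(q[:,2]>.055)&(q[:,2]<.07)];P=np.array([tocab(x) for x in q]);print('panel',P.mean(0),P[:,0].min(),P[:,0].max())
go(None)
d=r.snapshot('scene');cv2.imwrite('pics/s14.png',d['img'][:,:,::-1])"
```

```text
clock: 33.4
tool_pos: [0.5895, -0.0174, 0.0411]
eef_rot: [0.532, -0.485, 0.469, -0.512]
contact_force: [-16.0, -0.8, 17.0]
opening: 0.005
clock: 34.4
tool_pos: [0.4587, -0.0282, 0.1685]
eef_rot: [0.525, -0.48, 0.474, -0.519]
contact_force: [0.7, -0.3, 1.1]
opening: 0.01
clock: 35.4
tool_pos: [0.4767, -0.2512, 0.1741]
eef_rot: [0.527, -0.481, 0.471, -0.518]
contact_force: [0.5, 0.7, -0.2]
opening: 0.001
[292. 222.] world [ 0.5991 -0.017   0.0634] cab [-0.1177 -0.0019  0.0634] ext [0.051 0.31 ] [94. 97. 99.]
[209. 267.] world [0.4784 0.2103 0.0558] cab [-0.2176  0.2353  0.0558] ext [0.041 0.042] [208. 145. 171.]
[152. 283.] world [0.4382 0.3641 0.056 ] cab [-0.2438  0.3922  0.056 ] ext [0.043 0.043] [201. 125.  27.]
cup [0.76047345 0.04413915 0.16660543]
panel [-0.11778356 -0.00053228  0.06342218] -0.1246 -0.0997
pos [ 0.4768 -0.2513  0.1742] axes x [ 0.093 -0.996 -0.002] y [-0.02 -0.   -1.  ] z [ 0.995  0.093 -0.02 ] F [0.3 0.5 0.3] open 0.3 t 35.45
```

View pics/t14.png

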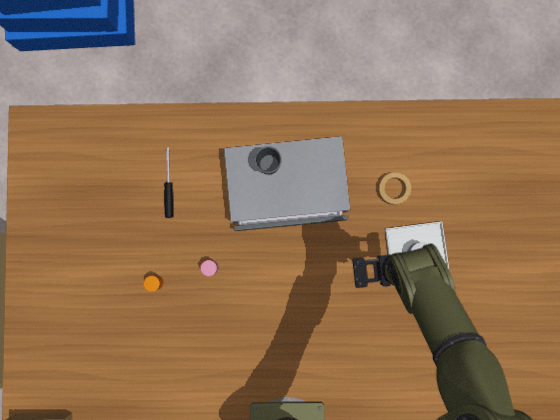

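View pics/s14.png

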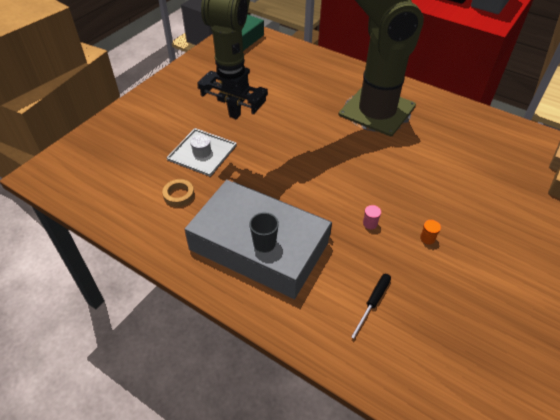

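Two seconds after release the drawer is shut (panel at its starting place), the tin at (200,145) in the scene view is in the tray, and the bystanders are unmoved. I'll move clear of the tray, wait, and check once more.

```bash
python3 -m inch '[[0,-20,0,0,0,0],[-30,-20,0,0,0,0],[-30,0,0,0,0,0],[-30,0,0,0,0,0],[-30,0,0,0,0,0],[-30,0,0,0,0,0],[-30,0,0,0,0,0],[0,0,0,0,0,0],[0,0,0,0,0,0],[0,0,0,0,0,0],[0,0,0,0,0,0],[0,0,0,0,0,0]]'
python3 -m inch '[[0,0,0,0,0,0],[0,0,0,0,0,0],[0,0,0,0,0,0],[0,0,0,0,0,0],[0,0,0,0,0,0],[0,0,0,0,0,0],[0,0,0,0,0,0],[0,0,0,0,0,0],[0,0,0,0,0,0],[0,0,0,0,0,0],[0,0,0,0,0,0],[0,0,0,0,0,0]]'
python3 -c "
from h import *
d=tops(.035);cv2.imwrite('pics/t15.png',d['img'][:,:,::-1])
d=r.snapshot('wrist');cv2.imwrite('pics/w15.png',d['img'][:,:,::-1])"
```

```text
clock: 36.5
tool_pos: [0.4612, -0.0749, 0.2141]
eef_rot: [0.527, -0.482, 0.473, -0.516]
contact_force: [-0.6, -0.2, 0.4]
opening: 0.008
clock: 37.5
tool_pos: [0.4613, -0.0737, 0.2143]
eef_rot: [0.527, -0.482, 0.472, -0.517]
contact_force: [0.3, 0.1, -0.3]
opening: 0.004
[291. 222.] world [ 0.5988 -0.0151  0.0633] cab [-0.1178  0.      0.0633] ext [0.051 0.311] [91. 94. 96.]
[421. 253.] world [ 0.5128 -0.3687  0.0484] cab [-0.2352 -0.3444  0.0484] ext [0.06  0.061] [197. 197. 203.]
[209. 267.] world [0.4783 0.2102 0.0558] cab [-0.2176  0.2353  0.0558] ext [0.041 0.042] [206. 143. 169.]
[152. 283.] world [0.4382 0.3643 0.0556] cab [-0.2438  0.3924  0.0556] ext [0.043 0.044] [199. 123.  26.]
```

View pics/w15.png

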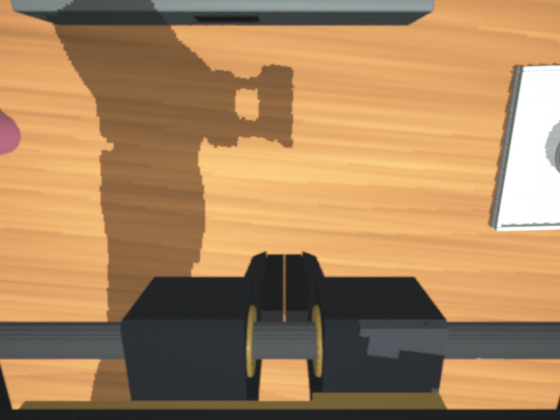

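View pics/t15.png

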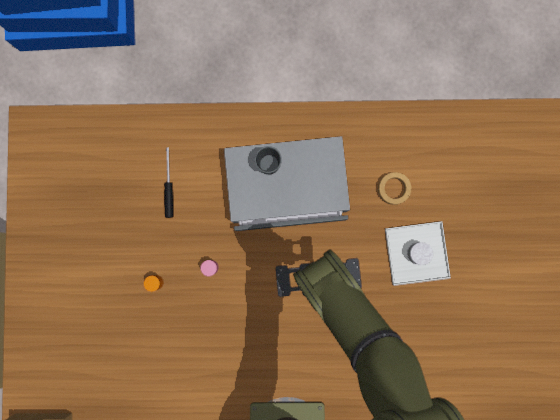

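The drawer panel is still at its shut place (row 222) four seconds after release. The tin at (421,253) is upright in the tray with its top at 48 mm. The tape, screwdriver, cup and look-alikes are where they were. Handing in.

```bash
python3 -c "
from plant import r
print(r.finish_job())"
```

```text
the job is handed in; nothing more can be done
None
```

The job is handed in. I pressed the drawer open, stood the tin in the tray, stood the two glass jars upright in the drawer, and pushed the drawer to its stop with about 16 N. Only two jars were on the bench; the pink and orange look-alikes stayed put.

- **Drawer:** four seconds after I let go, it was still at its starting shut position, with the arm touching nothing.
- **Tin and bystanders:** the tin stood near the middle of the tray, its top at 48 mm. The tape, screwdriver and cup had not moved in the last pictures. I re-measured only the cup; the other two I judged by eye.
- **Jars:** both were upright on the drawer floor (tops at 74 mm) just before I closed it. They cannot be seen once it is shut, so I could not check them after that; the push was slow and met no unusual force.

No check failed or disagreed. The whole run took about 38 s of the 210 s allowed.

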